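Clear the workshop drainer after the wash-up

ROBOT

A 6-joint arm with a two-finger parallel gripper is mounted at the origin on the work surface. World frame = base frame: x ahead of the robot, y to its left, z up, the work surface at z = 0. Lengths are in m, angles in rad, forces in N, time in s.
With the tool pointing down it reaches from about 0.35 to 0.85 m from the base axis. Payload 8.1 kg.
Tool frame: the origin (TCP) lies midway between the tips of the shut fingers; the grasp point (between the pads) lies 19 mm behind it (robot.grip_point_offset is the distance from the TCP to the grasp point, in m); z points along the fingers, y is the line along which they close (so a half turn about z gives the same grasp; the last joint's range is limited). The gripper opens to 93 mm and grips with 3 to 60 N. Pads are 15 mm wide; open, the fingers measure 128 mm over their backs; the gripper's body (75 mm by 188 mm) begins 65 mm behind the grasp point.
Start: joints at [-1.425, 0.13, 1.488, -0, 1.523, -0.085], TCP at [0.137, -0.584, 0.219] pointing down, gripper open.
Joint ranges: [-2.96, 2.96], [-0.89, 2.26], [0.02, 2.5], [-1.34, 4.48], [0, 2.73], [-2.66, 2.66]. Speed limits (rad/s): [2.39, 2.39, 2.79, 3.14, 3.14, 3.14].

INTERFACE

Orientations are given as a rotation vector (axis times angle).
In Python, from plant import robot, read_camera, job gives the robot as it stands.
- The arm moves only by the shell command python3 -m inch 'ROWS' [FORCE]. ROWS is JSON, one flat list of numbers, 5 for each row, row after row: the shift along the world's x, y, z in mm, then the turn about the world's z in degrees, then the opening in per cent of the stroke, from 0 (shut) to 100 (fully open). In form: [dx, dy, dz, yaw, hand, dx, dy, dz, yaw, hand, ...]. A call has 1 to 10 rows; each row is the pose to reach, as a shift and turn from the pose commanded when the call began; what a row does not reach only later rows make up. A row lasts 1/12 s, in which the tool goes at most 41.7 mm and 7.16 degrees, less where a joint would pass 70% of its speed; a pose out of reach is approached as far as the arm can. A call with a gripper value outside its range is refused whole. The fingers move at their own pace and stop on an object; FORCE is the grip in N (left out, the last holds). Time passes only in rows, so rows that repeat a pose let the fingers close. It gives the time, the measured TCP pose, the force, the opening and the grip force at its end, in the units of the state.
- robot.read_state(): the state, without advancing time (a new reading comes with each control period).
- read_camera(name): name is "scene" or "top" or "wrist"; returns a dict with "image" (384x512x3 uint8, blue, green, red), "K" (3x3 intrinsics, pixels), "D" ([k1, k2, p1, p2, k3] as OpenCV has them; the pictures are not rectified), "extrinsics" (4x4, takes a point from world to camera coordinates); the wrist camera has in their place "mount" (4x4, takes a point from camera to tool coordinates, whose origin is the TCP and whose axes are the flange's). Camera axes: x right, y down, z forward; pixel columns grow to the right and rows downward; lengths in m; the calibration is good to about 2 mm. A picture is of the moment at which its call begins: read the wrist's pose just before it. There is no depth.
- job.close_job(): hands the job in; it is judged then, once.
The state is a dict: "t": time; "q": joint angles; "dq": joint speeds; "joint_torque": joint torques, N m; "tool_pos": TCP position; "orientation": TCP orientation; "force": force on the tool from outside, world axes, zero at the start; "wrist_torque": the same for the moment, N m; "opening": finger opening in m; "gripper_force": force on a finger pad.
Only numpy, scipy, OpenCV 4.12 (cv2) and the standard library are available. Lean on these libraries where they do the work, as an engineer would, in place of code of your own. Each camera call takes 0.05 s, during which the arm holds its last target. There are 200 camera calls.

TASK

The wash-up is done, so clear the drainer: nest each of the two washed mixing cups, upright and fully home, in the standing stack of cups of its own size, stand the spray bottle upright in its round drip dish, and lay the scrubbing brush, bristles down, lengthwise inside its oblong tray. Leave the tape roll and the polish tin where they lie.

Things in the scene. Friction and masses are not known exactly. Their poses are not given: they have to be found in the camera images.
- large_cup: the washed large mixing cup, loose, alone, standing upright: white plastic, tapered, round, 84 mm tall, outer diameter 68 mm at the rim (upright collar, the top 11 mm) and 44 mm at the foot, wall 2 mm, inner floor raised 28 mm above the foot, 60 g. Origin: centre of the underside of its foot; z up its axis
- small_cup: the washed small mixing cup, loose, alone, standing upright: same shape, 62 mm tall, outer diameter 51 mm at the rim (upright collar, the top 11 mm) and 32 mm at the foot, wall 2 mm, inner floor raised 24 mm above the foot, 35 g. Origin: centre of the underside of its foot; z up its axis
- spray_bottle: the trigger spray bottle, loose, upright, 166 mm tall, 0.3 kg: white round body 64 mm in diameter up to 88 mm, narrowing to a neck with a black screw collar (30 mm in diameter, 116 to 129 mm up); on top the black trigger head, a block 56 mm long (its own x from -22 to +34 mm), 24 mm wide (along its y), from 132 to 166 mm up, nozzle to +x. Grip the head across its 24 mm. Origin: centre of its underside; z up
- scrub_brush: the scrubbing brush, loose, lying bristles down, 0.14 kg: wooden block 124 mm long (its x), 48 mm wide (its y), from 18 to 40 mm up, over a pad of pale bristles 112 x 40 mm. Origin: centre of its underside (the bristle tips); z up
- large_stack: the stack of large mixing cups: two cups like the large cup, one nested in the other (one body, loose, 120 g), 112 mm tall, rim 68 mm. A third cup fully nested in it stands on the inner floor 56 mm above the origin and sticks out 28 mm above the stack's rim, with about 2 mm of play round it. Origin: centre of its underside; z up
- small_stack: the stack of small mixing cups: two cups like the small cup, one nested in the other (one body, loose, 70 g), 86 mm tall, rim 51 mm. A third cup fully nested in it stands on the inner floor 48 mm above the origin and sticks out 24 mm above the stack's rim, with about 1.5 mm of play round it. Origin: centre of its underside; z up
- round_dish: the bottle's drip dish: round, dark rubber, stuck to the worktop, outer diameter 106 mm at the rim, 14 mm tall, flat inner floor about 88 mm in diameter 4 mm above the worktop. Origin: centre of its underside; z up
- long_tray: the brush's drip tray: oblong, dark rubber, stuck to the worktop, 160 mm long (its x) by 84 mm wide (its y), 16 mm tall, walls 3 mm, flat inner floor 154 x 78 mm, 3 mm above the worktop. Origin: centre of its underside; z up
- tape_roll: bystander: a black roll of tape lying flat, 64 mm in diameter, 19 mm tall, loose. Origin: centre of its underside
- polish_tin: bystander: a closed round polish tin with brass lid, 60 mm in diameter, 22 mm tall, loose. Origin: centre of its underside

How it is judged:
At the end, for the whole second after the job is handed in: Cups nested in the stacks of their size (axes within 6 mm, seated within 5 mm); bottle on the round dish's floor within 15 mm of centre; brush, bristles down, on the tray's floor within 22 mm of centre and 0.3 rad of its length; all within 0.1 rad of upright and at rest; stacks standing (horizontal distance between large_cup and large_stack below 0.006 m and z of large_cup in the frame of large_stack between 0.05 and 0.061 m and angle between each of large_cup, large_stack, small_cup, small_stack, spray_bottle, scrub_brush's own z axis and vertical below 0.1 rad and height (world z) of each of large_stack, small_stack below 0.01 m and horizontal distance between small_cup and small_stack below 0.006 m and z of small_cup in the frame of small_stack between 0.042 and 0.053 m and horizontal distance between spray_bottle and round_dish below 0.015 m and z of spray_bottle in the frame of round_dish below 0.009 m and horizontal distance between scrub_brush and long_tray below 0.022 m and z of scrub_brush in the frame of long_tray below 0.008 m and angle between the x axis of scrub_brush and the x axis of long_tray, either way round below 0.3 rad and linear speed of each of large_cup, small_cup, spray_bottle, scrub_brush below 0.02 m/s); the robot touches nothing.
It fails at once if the tape roll is shifted more than 30 mm (distance of tape_roll from where it was at the start of the episode above 0.03 m).
It fails at once if the polish tin is shifted more than 30 mm (distance of polish_tin from where it was at the start of the episode above 0.03 m).
It also fails if it takes over 128 s, if anything falls off the work surface, if the arm or the gripper's body presses on something with over 40 N, if the wrist force passes 120 N, or if a joint passes its speed limit or range.

## Working session

There is one attempt and no reset: what is moved stays moved. The work goes in short steps, Python scripts to look and compute and a shell command to move; the robot and the scene stay as the last step left them, time stands still between calls to the robot, and variables do not carry over. Pictures are saved under pics/ and viewed, at most 14 in all, crops included, and the job is handed in when it is done.

```bash
mkdir -p pics; ls
python3 - <<'E'
from plant import robot, read_camera
import cv2,numpy as np
for n in("scene","top"):
    c=read_camera(n); cv2.imwrite(f"pics/{n}0.png",c["image"]); np.savez(f"{n}0.npz",**c)
    print(n,c["K"].round(1).tolist(),c["D"],c["extrinsics"].round(3).tolist())
c=read_camera("wrist");print(c["mount"])
s=robot.read_state();print(s["t"],s["tool_pos"],s["orientation"],s["opening"],robot.grip_point_offset)
E
```

```text
pics
scene [[394.1, 0.0, 253.2], [0.0, 394.1, 192.5], [0.0, 0.0, 1.0]] [0.00134508 0.         0.         0.         0.        ] [[0.622, 0.783, 0.001, -0.336], [0.585, -0.463, -0.666, -0.292], [-0.521, 0.415, -0.746, 1.186], [0.0, 0.0, 0.0, 1.0]]
top [[435.8, 0.0, 254.1], [0.0, 435.8, 194.8], [0.0, 0.0, 1.0]] [-0.17063079  0.          0.          0.          0.        ] [[0.02, -1.0, 0.013, -0.002], [-0.991, -0.021, -0.131, 0.539], [0.131, -0.011, -0.991, 0.933], [0.0, 0.0, 0.0, 1.0]]
[[ 1.45924010e-03 -9.64622662e-01 -2.63630404e-01  7.28761891e-02]
 [ 9.99998513e-01  1.64991494e-03 -5.01867069e-04  1.23890243e-04]
 [ 9.19080091e-04 -2.63629279e-01  9.64623636e-01 -1.66163153e-01]
 [ 0.00000000e+00  0.00000000e+00  0.00000000e+00  1.00000000e+00]]
0.15 [ 0.13719131 -0.58363602  0.21781655] [-3.11922939e+00 -3.61579850e-01  1.38757714e-04] 0.09311019068593579 0.0188
```

View pics/top0.png

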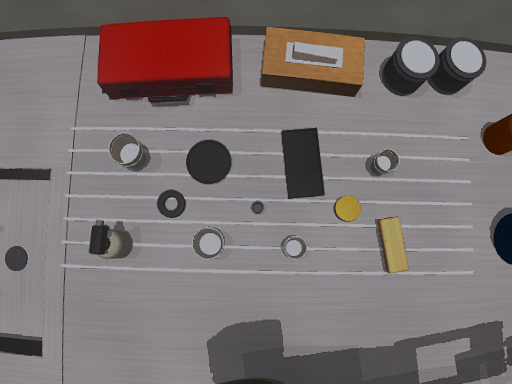

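View pics/scene0.png

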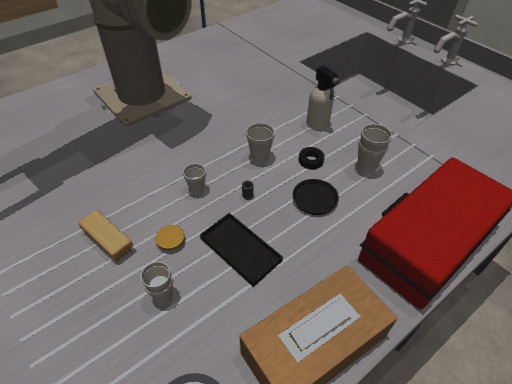

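```bash
cat > h.py <<'E'
import numpy as np,cv2
from plant import robot,read_camera
from scipy.spatial.transform import Rotation as R
def cam(n):
    s=robot.read_state(); c=read_camera(n)
    if n=="wrist":
        T=np.eye(4);T[:3,:3]=R.from_rotvec(s["orientation"]).as_matrix();T[:3,3]=s["tool_pos"]
        c["extrinsics"]=np.linalg.inv(T@c["mount"])
    return c
def ray(c,px,z):
    u=cv2.undistortPoints(np.array(px,float).reshape(-1,1,2),c["K"],c["D"]).reshape(-1,2)
    E=np.linalg.inv(c["extrinsics"]); d=np.c_[u,np.ones(len(u))]@E[:3,:3].T; o=E[:3,3]
    return (o+d*((z-o[2])/d[:,2])[:,None])[:,:2]
E
python3 - <<'E'
from h import *
c=dict(np.load("top0.npz"))
im=c["image"]
for n,p,z in [("Lstack",(125,147),.112),("Sstack",(387,158),.086),("Lcup",(208,240),.084),("Scup",(293.5,244),.062),("head",(99,239),.166),("brush",(394,242),.04),("dish",(208.5,161),.014),("tray",(303,162),.016),("tape",(171,203),.019),("tin",(348,208),.022),("blk",(257,207),.03)]:
    print(n,ray(c,[p],z).round(4)[0])
cv2.imwrite("pics/crop.png",cv2.resize(im[120:285,80:280],None,fx=3.6,fy=3.6,interpolation=cv2.INTER_CUBIC))
cv2.imwrite("pics/crop2.png",cv2.resize(im[120:285,260:420],None,fx=3.6,fy=3.6,interpolation=cv2.INTER_CUBIC))
E
```

```text
Lstack [0.6248 0.2839]
Sstack [ 0.6196 -0.2776]
Lcup [0.4358 0.1043]
Scup [ 0.4315 -0.0765]
head [0.4296 0.3088]
brush [ 0.439  -0.3051]
dish [0.6183 0.1156]
tray [ 0.6204 -0.1017]
tape [0.5188 0.197 ]
tin [ 0.5154 -0.2042]
blk [0.5128 0.0025]
```

View pics/crop.png

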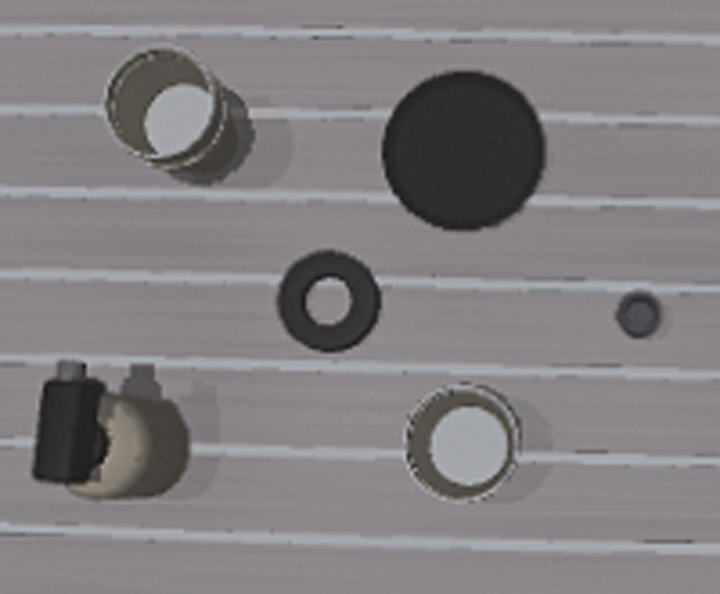

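View pics/crop2.png

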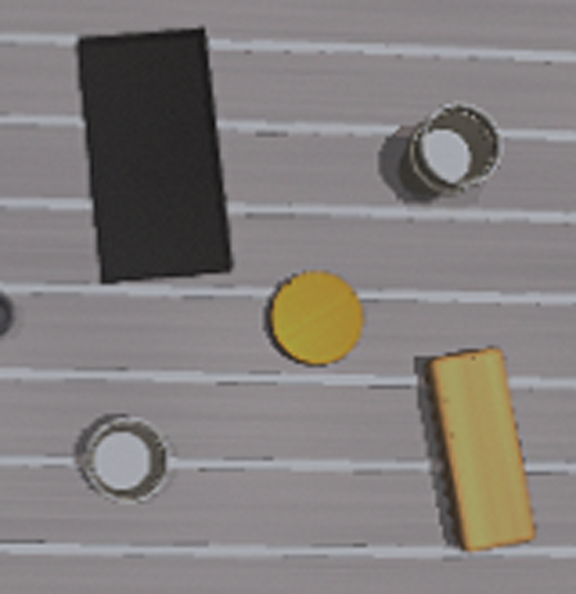

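Run:
```python
from h import *
c=dict(np.load("top0.npz")); im=c["image"]
A=lambda p:((np.array(p,float)+.5)/3.6-.5+[80,120]); B=lambda p:((np.array(p,float)+.5)/3.6-.5+[260,120])
P=lambda n,p,z:print(n,ray(c,[p],z).round(4)[0])
P("Lstack",A((166,106)),.112);P("Lcup",A((463,442)),.084);P("Sstack",B((458,146)),.086);P("Scup",B((126,457)),.062)
P("headL-rear",A((33,480)),.166);P("headL-front",A((45,378)),.166);P("nozzle tip",A((72,361)),.15)
P("rimwidth L",A((405,442)),.084);P("R",A((522,442)),.084)
P("rimst L",A((105,106)),.112);P("R",A((230,106)),.112)
g=im.max(2)
hsv=cv2.cvtColor(im,cv2.COLOR_BGR2HSV)
def blob(m,n,z,roi):
    x0,y0,x1,y1=roi; k=np.zeros_like(m);k[y0:y1,x0:x1]=m[y0:y1,x0:x1]
    ct=max(cv2.findContours(k,0,1)[0],key=cv2.contourArea)
    w=ray(c,ct.reshape(-1,2),z).astype(np.float32)
    print(n,[np.round(v,4) for v in cv2.minAreaRect(w)])
dark=(g<60).astype(np.uint8); yel=((hsv[...,1]>90)&(g>90)).astype(np.uint8)
blob(dark,"dish",.014,(180,130,240,190));blob(dark,"tray",.014,(275,120,330,205));blob(yel,"brush",.04,(375,205,415,280))
blob(yel,"tin",.022,(330,190,365,225))
s=robot.read_state()
print(R.from_rotvec(s["orientation"]).as_matrix().round(3).tolist())
```

```text
Lstack [0.6204 0.2819]
Lcup [0.4308 0.1037]
Sstack [ 0.6147 -0.2771]
Scup [ 0.426 -0.079]
headL-rear [0.4019 0.3281]
headL-front [0.457  0.3243]
nozzle tip [0.4676 0.3152]
rimwidth L [0.43   0.1374]
R [0.4316 0.0695]
rimst L [0.62   0.3188]
R [0.6208 0.2437]
dish [array([0.6175, 0.1169]), array([0.1011, 0.1015]), np.float64(1.6073)]
tray [array([ 0.6199, -0.1   ]), array([0.1601, 0.0842]), np.float64(6.3058)]
brush [array([ 0.4338, -0.3044]), array([0.1216, 0.047 ]), np.float64(10.2742)]
tin [array([ 0.5157, -0.2036]), array([0.0577, 0.0573]), np.float64(26.9261)]
[[0.973, 0.229, -0.0], [0.229, -0.973, 0.001], [0.0, -0.001, -1.0]]
```

```bash
python3 -m inch '[30,28,0,-0.3,100, 60,56,0,-0.6,100, 90,84,0,-0.9,100, 120,112,0,-1.2,100, 150,140,0,-1.5,100, 180,168,0,-1.8,100, 210,196,0,-2.1,100, 240,224,0,-2.4,100, 270,252,0,-2.7,100, 297,280,0,-3,100]' 10
python3 -m inch '[0,0,0,0,100,0,0,-20,0,100,0,0,-40,0,100]'
python3 - <<'E'
from h import *
c=cam("wrist"); cv2.imwrite("pics/w1.png",c["image"])
hsv=cv2.cvtColor(c["image"],cv2.COLOR_BGR2HSV); m=((hsv[...,1]>90)&(hsv[...,2]>90)).astype(np.uint8)
ct=max(cv2.findContours(m,0,1)[0],key=cv2.contourArea)
print(cv2.minAreaRect(ray(c,ct.reshape(-1,2),.04).astype(np.float32)))
E
```

```text
t: 0.98
tool_pos: [0.4355, -0.3022, 0.2185]
orientation: [-3.129, -0.28, -0.0]
force: [-0.0, -0.7, -0.2]
opening: 0.0928
gripper_force: 0.0
t: 1.23
tool_pos: [0.4356, -0.3041, 0.1795]
orientation: [3.126, 0.283, 0.003]
force: [-0.6, -0.1, -0.8]
opening: 0.0931
gripper_force: 0.0
((0.43633702397346497, -0.30685195326805115), (0.12116961181163788, 0.04585938900709152), 10.260117530822754)
```

View pics/w1.png

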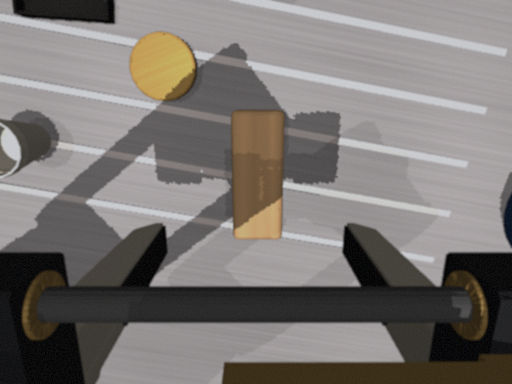

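```bash
python3 -m inch '[0,-1,-35,0,100,0,-1,-70,0,100,0,-1,-105,0,100,0,-1,-135,0,100,0,-1,-155,0,100,0,-1,-162,0,100,0,-1,-162,0,100]' 20
python3 -m inch '[0,0,0,0,30,0,0,0,0,20,0,0,0,0,20,0,0,0,0,20,0,0,0,0,20,0,0,0,0,20]' 20
```

```text
t: 1.87
tool_pos: [0.4325, -0.3042, 0.0147]
orientation: [-3.126, -0.279, 0.005]
force: [0.1, -0.5, 0.9]
opening: 0.0932
gripper_force: 0.0
t: 2.37
tool_pos: [0.4347, -0.3054, 0.0173]
orientation: [3.128, 0.28, 0.001]
force: [-0.1, 0.3, -0.4]
opening: 0.0575
gripper_force: 0.0
```

```bash
python3 -m inch '[0,0,0,0,20,0,0,0,0,20,0,0,0,0,20,0,0,0,0,20,0,0,0,0,20,0,0,0,0,20]' 20
python3 -m inch '[0,0,20,0,20,0,0,50,0,20,0,0,80,0,20,0,0,80,0,20]'
```

```text
t: 2.87
tool_pos: [0.4345, -0.3054, 0.017]
orientation: [3.129, 0.28, 0.001]
force: [-0.5, -0.4, 3.4]
opening: 0.0478
gripper_force: 20.0
t: 3.2
tool_pos: [0.437, -0.3071, 0.1025]
orientation: [3.124, 0.28, 0.009]
force: [0.8, -0.1, 0.3]
opening: 0.0478
gripper_force: 20.0
```

```bash
python3 -m inch '[20,22,0,-1,20,45,50,0,-2,20,72,80,0,-4,20,99,110,0,-4,20,126,140,0,-4,20,153,170,0,-4,20,173,193,0,-4,20,185,205,0,-4,20,185,205,0,-4,20]'
python3 -m inch '[0,0,0,0,20,0,0,-25,0,20,0,0,-50,0,20,0,0,-65,0,20,0,0,-65,0,20]'
python3 - <<'E'
from h import *
c=cam("wrist"); cv2.imwrite("pics/w2.png",c["image"])
E
```

```text
t: 3.95
tool_pos: [0.6205, -0.0963, 0.0951]
orientation: [-3.135, -0.176, 0.001]
force: [-0.1, -0.3, -1.1]
opening: 0.0478
gripper_force: 20.0
t: 4.37
tool_pos: [0.6145, -0.1004, 0.0262]
orientation: [-3.135, -0.168, 0.013]
force: [-0.5, 0.2, -1.7]
opening: 0.0479
gripper_force: 20.0
```

View pics/w2.png

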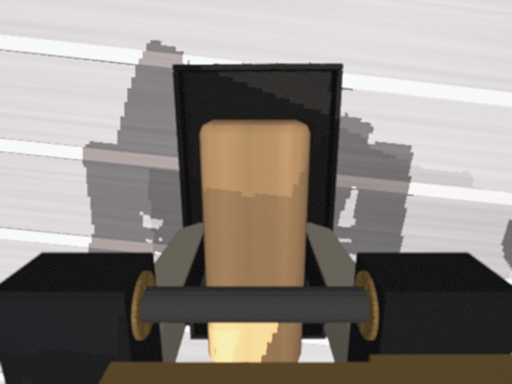

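Run:
```python
from h import *
c=cam("wrist");s=robot.read_state();print(s["tool_pos"])
print(ray(c,[(258,66)],.016),ray(c,[(256,338)],.016),ray(c,[(255,121)],.049),ray(c,[(255,362)],.049), ray(c,[(175,66),(342,66)],.016),ray(c,[(203,125),(309,125)],.049))
```

```text
[ 0.6177333  -0.10084139  0.03074359]
[[ 0.70251773 -0.09293182]] [[ 0.54394266 -0.10944137]] [[ 0.67826124 -0.09414083]] [[ 0.55613381 -0.1075247 ]] [[ 0.69808231 -0.05206214]
 [ 0.70704033 -0.13423937]] [[ 0.67422792 -0.07251212]
 [ 0.67909084 -0.11695009]]
```

```bash
python3 -m inch '[4,0,0,0,20,5,0,-4,0,20,5,0,-8,0,20,5,0,-9,0,20,5,0,-9,0,20,5,0,-9,0,20]'
python3 -m inch '[0,0,0,0,60,0,0,0,0,75,0,0,0,0,80,0,0,0,0,80,0,0,0,0,80,0,0,2,0,80,0,0,20,0,80,0,0,60,0,80,0,0,100,0,80,0,0,100,0,80]'
```

```text
t: 4.97
tool_pos: [0.6242, -0.1, 0.0226]
orientation: [-3.137, -0.171, 0.0]
force: [0.6, -0.5, -1.9]
opening: 0.048
gripper_force: 20.0
t: 5.8
tool_pos: [0.6295, -0.1013, 0.1329]
orientation: [3.133, 0.17, 0.021]
force: [2.0, -0.3, 1.3]
opening: 0.0743
gripper_force: 0.0
```

```bash
python3 -m inch '[0,0,30,0,100,-35,4,40,0,100,-75,8,40,0,100,-115,12,40,0,100,-155,17,40,0,100,-195,21,40,0,100,-195,21,40,0,100,-195,21,40,0,100]'
python3 - <<'E'
from h import *
c=cam("wrist"); cv2.imwrite("pics/w3.png",c["image"]);np.savez("w3.npz",**c)
E
```

```text
t: 6.47
tool_pos: [0.4277, -0.0788, 0.1627]
orientation: [3.136, 0.17, 0.002]
force: [0.4, -0.0, 0.3]
opening: 0.0927
gripper_force: 0.0
```

View pics/w3.png

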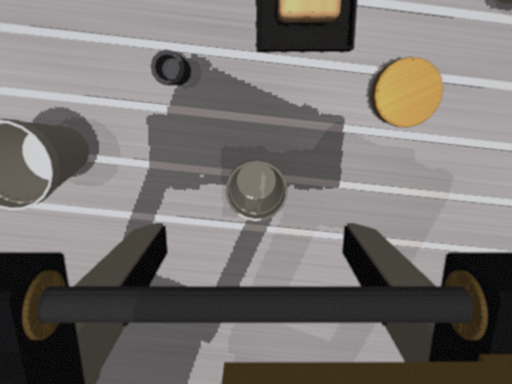

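Run:
```python
from h import *
c=dict(np.load("w3.npz"))
print(ray(c,[(256,191),(226,191),(286,191),(256,161),(256,221)],.062).round(4))
```

```text
[[ 0.4257 -0.0803]
 [ 0.423  -0.056 ]
 [ 0.4284 -0.1046]
 [ 0.4503 -0.0776]
 [ 0.3998 -0.0832]]
```

```bash
python3 -m inch '[-2,-1,-30,0,100,-2,-1,-65,0,100,-2,-1,-95,0,100,-2,-1,-115,0,100,-2,-1,-123,0,60,-2,-1,-123,0,45,-2,-1,-123,0,40,-2,-1,-123,0,40,-2,-1,-123,0,40,-2,-1,-123,0,40]' 8
python3 -m inch '[0,0,0,0,40,0,0,0,0,40,0,0,0,0,40,0,0,0,0,40,0,0,0,0,40,0,0,0,0,40]'
```

```text
t: 7.35
tool_pos: [0.4286, -0.0805, 0.0412]
orientation: [3.136, 0.171, 0.004]
force: [-0.9, 0.1, -0.8]
opening: 0.0573
gripper_force: 0.0
t: 7.85
tool_pos: [0.4282, -0.0803, 0.0406]
orientation: [3.136, 0.17, 0.003]
force: [0.8, 0.3, 5.7]
opening: 0.0509
gripper_force: 8.0
```

```bash
python3 -m inch '[0,0,20,0,40,0,0,50,0,40,0,0,80,0,40,0,-15,105,0,40,10,-45,105,0,40,30,-80,105,0,40,48,-115,105,0,40,66,-150,105,0,40,85,-180,105,0,40,100,-197,105,0,40]'
python3 -m inch '[0,0,0,0,40,0,0,0,0,40,0,0,0,0,40]'
python3 - <<'E'
from h import *
c=cam("wrist"); cv2.imwrite("pics/w4.png",c["image"]);np.savez("w4.npz",**c)
E
```

```text
t: 8.68
tool_pos: [0.5277, -0.2804, 0.1442]
orientation: [3.136, 0.167, -0.0]
force: [0.9, -0.2, -0.7]
opening: 0.0508
gripper_force: 8.0
t: 8.93
tool_pos: [0.5266, -0.2764, 0.144]
orientation: [-3.136, -0.17, 0.002]
force: [-0.0, -0.3, -0.7]
opening: 0.0506
gripper_force: 8.0
```

View pics/w4.png

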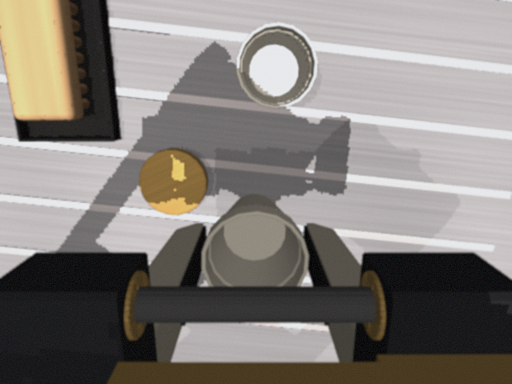

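Run:
```python
from h import *
c=dict(np.load("w4.npz"));print(robot.read_state()["tool_pos"])
print(ray(c,[(277,65),(238,65),(316,65),(277,24),(277,107)],.086).round(4))
print(ray(c,[(202,258),(308,258),(255,206)],.143+.023).round(4))
```

```text
[ 0.52663511 -0.27606718  0.14427608]
[[ 0.6187 -0.2802]
 [ 0.616  -0.2562]
 [ 0.6213 -0.3043]
 [ 0.6419 -0.2773]
 [ 0.5935 -0.2835]]
[[ 0.5238 -0.2522]
 [ 0.5293 -0.3013]
 [ 0.5519 -0.2739]]
```

```bash
python3 -m inch '[30,-1,0,0,40,60,-2,0,0,40,85,-3,0,0,40,91,-4,0,0,40,91,-4,0,0,40,91,-4,0,0,40]'
python3 -m inch '[0,0,-15,0,40,0,0,-30,0,40,0,0,-40,0,40,0,0,-46,0,40,0,0,-51,0,40,0,0,-54,0,40,0,0,-54,0,40]'
```

```text
t: 9.48
tool_pos: [0.6177, -0.2802, 0.1446]
orientation: [-3.137, -0.172, 0.001]
force: [0.3, -0.1, 0.3]
opening: 0.0508
gripper_force: 8.0
t: 10.07
tool_pos: [0.6182, -0.2812, 0.0905]
orientation: [-3.137, -0.17, -0.0]
force: [0.1, 0.1, -0.3]
opening: 0.0513
gripper_force: 8.0
```

Release and rise, then look at the nest.

```bash
python3 -m inch '[0,0,0,0,65,0,0,0,0,72,0,0,0,0,75,0,0,0,0,75,0,0,0,0,75,0,0,0,0,75]'
python3 -m inch '[0,0,15,0,75,0,0,40,0,75,0,0,70,0,85,-30,0,90,0,100,-65,0,90,0,100,-90,0,90,0,100,-90,0,90,0,100,-90,0,90,0,100]'
python3 - <<'E'
from h import *
c=cam("wrist");np.savez("w5.npz",**c);d=cam("scene")
a=c["image"][0:300,120:440]; b=cv2.resize(d["image"][130:310,90:260],(320,300),interpolation=cv2.INTER_CUBIC)
cv2.imwrite("pics/w5.png",np.hstack([a,b]))
E
```

```text
t: 10.57
tool_pos: [0.6184, -0.2811, 0.0908]
orientation: [3.137, 0.171, 0.0]
force: [-0.2, -0.4, -0.4]
opening: 0.0693
gripper_force: 0.0
t: 11.23
tool_pos: [0.5277, -0.2814, 0.1821]
orientation: [3.136, 0.169, 0.002]
force: [0.1, -0.5, -0.1]
opening: 0.0931
gripper_force: 0.0
```

View pics/w5.png

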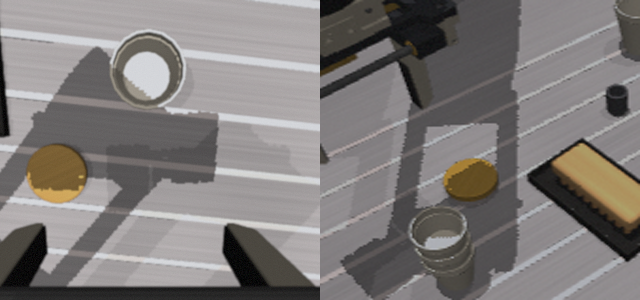

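```bash
python3 - <<'E'
from h import *
c=dict(np.load("w5.npz"))
for z in (.11,.12): print(ray(c,[(230,68),(306,68),(268,29),(268,108)],z).round(4).tolist())
E
python3 -m inch '[0,35,0,0,100,-10,70,0,0,100,-20,110,0,0,100,-30,150,0,0,100,-40,190,0,0,100,-50,230,0,0,100,-60,270,0,0,100,-75,310,0,0,100,-85,350,0,0,100,-95,383,0,0,100]'
python3 -m inch '[0,0,0,0,100,0,0,0,0,100]'
python3 - <<'E'
from h import *
c=cam("wrist");np.savez("w6.npz",**c);cv2.imwrite("pics/w6.png",c["image"])
E
```

```text
[[0.616, -0.2555], [0.6214, -0.3056], [0.6423, -0.2777], [0.593, -0.2836]]
[[0.6153, -0.2563], [0.6205, -0.3042], [0.6406, -0.2775], [0.5933, -0.2832]]
t: 12.17
tool_pos: [0.4332, 0.1048, 0.1815]
orientation: [-3.136, -0.172, -0.002]
force: [1.4, -0.2, 1.2]
opening: 0.0931
gripper_force: 0.0
t: 12.33
tool_pos: [0.4336, 0.1041, 0.1813]
orientation: [-3.136, -0.178, -0.001]
force: [0.1, 0.5, -0.2]
opening: 0.093
gripper_force: 0.0
```

View pics/w6.png

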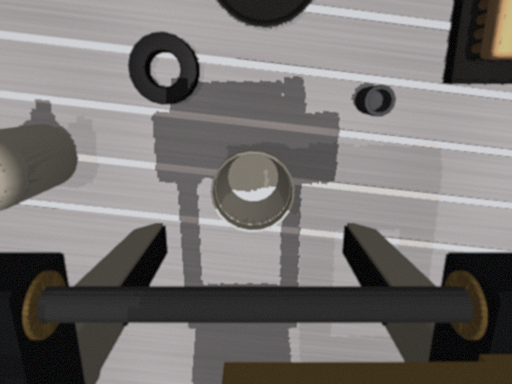

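Run:
```python
from h import *
c=dict(np.load("w6.npz"))
print(ray(c,[(213,190),(293,190),(253,151),(253,231)],.084).round(4).tolist())
```

```text
[[0.4294, 0.1372], [0.4368, 0.0733], [0.4644, 0.1088], [0.3979, 0.1012]]
```

```bash
python3 -m inch '[-1,1,-30,0,100,-1,1,-65,0,100,-1,1,-95,0,100,-1,1,-112,0,100,-1,1,-119,0,80,-1,1,-119,0,60,-1,1,-119,0,55,-1,1,-119,0,55,-1,1,-119,0,55,-1,1,-119,0,55]' 10
python3 -m inch '[0,0,0,0,55,0,0,0,0,55,0,0,0,0,55]'
python3 -m inch '[0,0,20,0,55,0,0,50,0,55,0,0,85,0,55,0,0,115,0,55,0,10,130,0,55,20,40,130,0,55,45,75,130,0,55,70,110,130,0,55,85,145,130,0,55,95,178,130,0,55]'
python3 -m inch '[0,0,0,0,55,0,0,0,0,55,0,0,0,0,55]'
python3 - <<'E'
from h import *
c=cam("wrist");np.savez("w7.npz",**c);cv2.imwrite("pics/w7.png",c["image"])
E
```

```text
t: 13.22
tool_pos: [0.4338, 0.1029, 0.0634]
orientation: [-3.137, -0.17, -0.005]
force: [-0.5, -0.2, 4.3]
opening: 0.0672
gripper_force: 9.9
t: 13.47
tool_pos: [0.4338, 0.103, 0.0633]
orientation: [3.137, 0.171, 0.005]
force: [-0.0, -0.3, 6.6]
opening: 0.067
gripper_force: 9.9
t: 14.3
tool_pos: [0.5286, 0.283, 0.1917]
orientation: [-3.137, -0.17, -0.001]
force: [0.2, -0.3, 0.2]
opening: 0.0666
gripper_force: 9.9
t: 14.55
tool_pos: [0.5269, 0.2808, 0.1914]
orientation: [3.136, 0.172, -0.001]
force: [0.2, -0.5, -1.1]
opening: 0.0671
gripper_force: 9.9
```

View pics/w7.png

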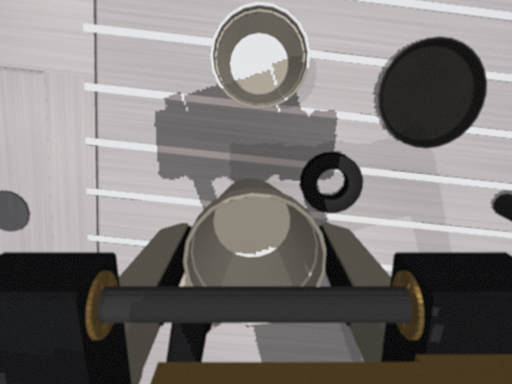

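Run:
```python
from h import *
c=dict(np.load("w7.npz"))
print(ray(c,[(211,55),(308,55),(260,3),(260,107)],.112).round(4).tolist())
print(ray(c,[(185,258),(326,258),(256,190)],.1914+.021).round(4).tolist())
```

```text
[[0.6223, 0.3209], [0.6295, 0.2557], [0.6575, 0.2916], [0.5919, 0.284]]
[[0.5227, 0.313], [0.53, 0.2473], [0.5593, 0.2836]]
```

```bash
python3 -m inch '[30,2,0,0,55,60,5,0,0,55,90,8,0,0,55,99,8,0,0,55,99,8,0,0,55,99,8,0,0,55]'
python3 -m inch '[0,0,-15,0,55,0,0,-30,0,55,0,0,-45,0,55,0,0,-57,0,55,0,0,-64,0,55,0,0,-69,0,55,0,0,-70,0,55,0,0,-70,0,55]'
```

```text
t: 15.1
tool_pos: [0.6262, 0.2876, 0.1918]
orientation: [3.137, 0.168, -0.001]
force: [-0.8, 0.8, -0.6]
opening: 0.067
gripper_force: 10.0
t: 15.77
tool_pos: [0.6263, 0.2889, 0.122]
orientation: [-3.137, -0.17, -0.0]
force: [-0.0, 0.2, -0.8]
opening: 0.0667
gripper_force: 10.0
```

```bash
python3 -m inch '[0,0,0,0,80,0,0,0,0,90,0,0,0,0,90,0,0,0,0,90,0,0,0,0,90,0,0,0,0,90]'
python3 -m inch '[0,0,15,0,90,0,0,40,0,90,0,0,75,0,90,0,0,110,0,100,-30,0,138,-3,100,-65,5,138,-6,100,-100,10,138,-10,100,-100,10,138,-10,100,-100,10,138,-10,100]'
python3 - <<'E'
from h import *
c=cam("wrist");np.savez("w8.npz",**c);cv2.imwrite("pics/w8.png",c["image"][:250])
E
python3 -m inch '[-35,5,0,0,100,-70,10,0,0,100,-100,16,0,0,100,-100,16,0,0,100,-100,16,0,0,100]'
python3 - <<'E'
from h import *
c=cam("wrist");np.savez("w9.npz",**c);a=np.load("w8.npz")["image"]
cv2.imwrite("pics/w9.png",np.vstack([a[:200],c["image"]]))
E
```

```text
t: 16.27
tool_pos: [0.6263, 0.289, 0.1217]
orientation: [-3.137, -0.171, -0.0]
force: [-0.2, -0.1, -0.3]
opening: 0.0836
gripper_force: 0.0
t: 17.02
tool_pos: [0.5249, 0.2994, 0.2611]
orientation: [-3.139, 0.101, -0.002]
force: [0.3, -0.2, 0.4]
opening: 0.0931
gripper_force: 0.0
t: 17.48
tool_pos: [0.4266, 0.3154, 0.2607]
orientation: [-3.139, 0.101, -0.003]
force: [0.1, -0.1, 0.1]
opening: 0.0929
gripper_force: 0.0
```

View pics/w9.png

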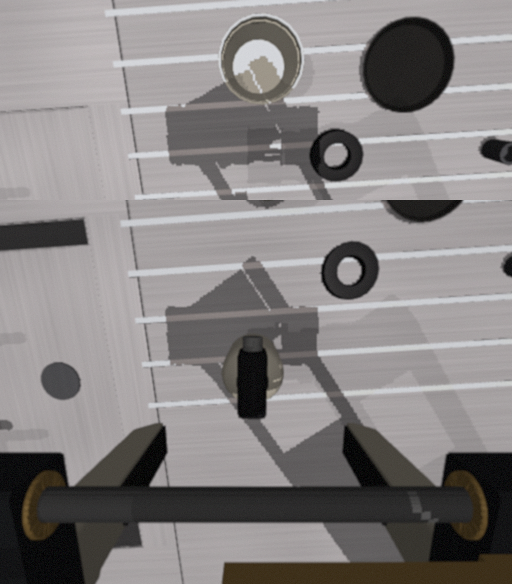

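Run:
```python
from h import *
c=dict(np.load("w8.npz"))
print(ray(c,[(219,60),(302,60),(260,16),(260,103)],.14).round(4).tolist())
c=dict(np.load("w9.npz"))
print(ray(c,[(238,215),(267,215),(240,150),(267,150)],.166).round(4).tolist(),ray(c,[(252,136)],.15))
hsv=cv2.cvtColor(c["image"],cv2.COLOR_BGR2HSV);
```

```text
[[0.6266, 0.3213], [0.6225, 0.2555], [0.6564, 0.2869], [0.5915, 0.2907]]
[[0.4068, 0.3301], [0.4053, 0.3066], [0.4597, 0.3245], [0.4584, 0.3038]] [[0.46801031 0.31486536]]
```

```bash
python3 -m inch '[2,2,-30,0,100,2,2,-65,0,100,2,2,-95,0,100,2,2,-120,0,80,2,2,-130,0,50,2,2,-130,0,10,2,2,-130,0,10,2,2,-130,0,10,2,2,-130,0,10,2,2,-130,0,10]' 25
python3 -m inch '[0,0,0,0,10,0,0,0,0,10,0,0,0,0,10,0,0,0,0,10,0,0,0,0,10,0,0,0,0,10,0,0,0,0,10,0,0,0,0,10,0,0,0,0,10]'
```

```text
t: 18.37
tool_pos: [0.4295, 0.3176, 0.1316]
orientation: [-3.138, 0.103, -0.004]
force: [0.5, -0.4, 1.5]
opening: 0.0509
gripper_force: 0.0
t: 19.12
tool_pos: [0.4283, 0.317, 0.1297]
orientation: [-3.14, 0.103, -0.0]
force: [-0.8, 0.7, 2.5]
opening: 0.0235
gripper_force: 25.0
```

```bash
python3 - <<'E'
from h import *
c=dict(np.load("w8.npz"))
p=ray(c,[(361,64),(454,64),(407,17),(407,111)],.014).round(4);print(p.tolist(),p[:2].mean(0),p[2:].mean(0))
E
python3 -m inch '[0,0,15,0,10,0,0,40,0,10,0,0,65,0,10,0,0,80,0,10,0,0,80,0,10]'
python3 -m inch '[10,-10,0,0,10,28,-30,0,0,10,50,-52,0,0,10,75,-78,0,0,10,100,-105,0,0,10,125,-132,0,0,10,150,-158,0,0,10,170,-180,0,0,10,185,-195,0,0,10,190,-200,0,0,10]'
python3 -m inch '[0,0,0,0,10,0,0,0,0,10,0,0,0,0,10]'
python3 - <<'E'
from h import *
c=cam("wrist");np.savez("w10.npz",**c);d=cam("scene");np.savez("s10.npz",**d)
b=cv2.resize(d["image"][40:232,240:420],(360,384),interpolation=cv2.INTER_CUBIC)
cv2.imwrite("pics/w10.png",np.hstack([c["image"][:,60:460],b]))
E
```

```text
[[0.625, 0.171], [0.6185, 0.0644], [0.6712, 0.1209], [0.5688, 0.1155]] [0.62175 0.1177 ] [0.62   0.1182]
t: 19.53
tool_pos: [0.4299, 0.3179, 0.2133]
orientation: [-3.137, 0.103, -0.007]
force: [-0.3, 0.4, -1.9]
opening: 0.0239
gripper_force: 25.0
t: 20.37
tool_pos: [0.6191, 0.1137, 0.2068]
orientation: [3.138, -0.108, -0.004]
force: [0.4, 0.8, -3.0]
opening: 0.0235
gripper_force: 25.0
t: 20.62
tool_pos: [0.6172, 0.118, 0.2087]
orientation: [-3.14, 0.102, 0.003]
force: [0.4, -0.0, -2.3]
opening: 0.0236
gripper_force: 25.0
```

View pics/w10.png

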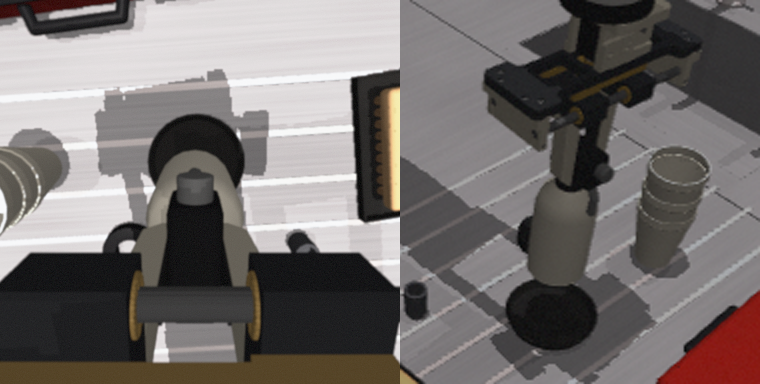

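```bash
python3 -m inch '[3,0,-15,0,10,3,0,-35,0,10,3,0,-50,0,10,3,0,-60,0,10,3,0,-67,0,10,3,0,-71,0,10,3,0,-74,0,10,3,0,-74,0,10,3,0,-74,0,10]'
```

```text
t: 21.47
tool_pos: [0.6217, 0.117, 0.1365]
orientation: [-3.14, 0.103, -0.002]
force: [-0.2, -0.2, -2.6]
opening: 0.0239
gripper_force: 25.0
```

```bash
python3 -m inch '[0,0,-1,0,10,0,0,-2,0,10,0,0,-2,0,10,0,0,-2,0,10]'
python3 -m inch '[0,0,0,0,35,0,0,0,0,50,0,0,0,0,50,0,0,0,0,60,0,0,0,0,60,0,0,0,0,60,0,0,0,0,60]'
python3 -m inch '[0,0,10,0,60,0,0,40,0,60,0,0,75,0,70,0,0,100,0,80,-35,0,110,0,80,-75,0,110,0,80,-115,0,110,0,80,-150,0,110,0,80,-150,0,110,0,80,-150,0,110,0,80]'
python3 - <<'E'
from h import *
c=cam("scene");d=cam("top");np.savez("t11.npz",**d)
cv2.imwrite("pics/f.png",np.hstack([cv2.resize(c["image"][60:330,100:420],(400,338)),cv2.resize(d["image"][110:290,80:420],(400,338))]))
E
```

```text
t: 21.8
tool_pos: [0.6214, 0.1169, 0.1339]
orientation: [-3.14, 0.104, -0.001]
force: [-0.6, -0.7, -1.7]
opening: 0.024
gripper_force: 25.0
t: 22.38
tool_pos: [0.6213, 0.1169, 0.1337]
orientation: [-3.14, 0.103, -0.0]
force: [0.4, 0.1, -0.1]
opening: 0.0552
gripper_force: 0.0
t: 23.22
tool_pos: [0.4701, 0.1171, 0.2447]
orientation: [-3.14, 0.103, -0.003]
force: [0.7, 0.3, 0.0]
opening: 0.0746
gripper_force: 0.0
```

View pics/f.png

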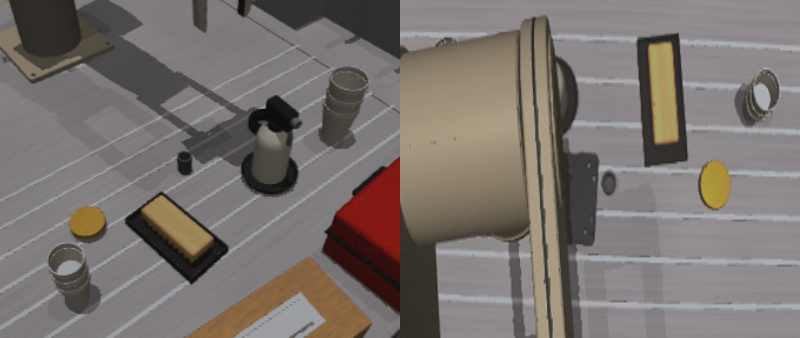

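```bash
python3 -c "
from plant import job
print(job.close_job())"
```

```text
the job is handed in; nothing more can be done
None
```

I handed the job in at about 23 s robot time. The last pictures show both cups nested upright in their own stacks, the bottle upright in its dish, the brush bristles down in its tray, and the tin undisturbed; the arm never came near the tape roll, though it is hidden in those pictures. The hand-in returned no verdict.

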